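# Push the roller up the loading ramp and shut the keeper

## Task

Push the orange roller slowly up the blue loading ramp with your fingertips, without letting it run back down, until it drops into the pocket at the top and rests against the stop. Then push the red keeper arm round by its black pin until it lies fully across the ramp behind the roller. Do not pick the roller up, leave the things around the ramp where they stand, and finish clear of everything.

Things in the scene. Friction and masses are not known exactly. Their poses are not given: they have to be found in the camera images.
- ramp: Loading ramp fixed to the bench, blue cheeks, 269 mm long, 98 mm wide. Origin on the bench under its middle; x points uphill (roughly to the robot's left), y across it towards the robot, z up. Level trough x = -150 to -60 mm (floor 6 mm above the bench, 4 mm lip at the low end), then the slope, x = -60 to +70, rising to 24 mm, then the pocket. Cheeks 86 mm apart inside, 10 to 15 mm above the floor.
- pocket (a point): Centre of the roller when it lies in the pocket against the stop: 85 mm uphill of the ramp's origin, 41.5 mm above the bench. The level pocket floor is 19.5 mm above the bench, 4.5 mm below the crest, so the roller stays there when let go (1.7 mm of play); on the slope it rolls back at once.
- stop (a point): Middle of the top edge of the stop's face, a blue plate 56 mm high across the top end of the ramp; face 107 mm uphill of the ramp's origin.
- deck: The sloping aluminium plate of the ramp, 131 mm long, 86 mm wide. It rises at 0.138 rad. Origin in the middle of its lower edge, on its upper face; x up the slope, z square to its face.
- roller: Solid, hard, smooth orange roller with steel end faces, diameter 44 mm, 80 mm long, about 0.35 kg, lying across the ramp, loose, at the start somewhere in the level trough at the low end. Origin at its centre; y is its axis (x and z turn with it as it rolls).
- keeper (a joint): Angle of the red keeper arm about its upright pivot on the robot's side of the ramp, rad. 0 = open: arm points downhill, 0.15 rad outward of the ramp's direction. Grows counter-clockwise from above as it swings in over the ramp; 1.72 = end of travel, arm square across the ramp behind the seated roller. Friction under 1 N at the pin; it stays where it is put. Starts at 0 to 0.25.
- keeper_pin (a point): Middle of the upright black pin at the free end of the red keeper arm, 10 mm diameter; centre 56 mm above the bench. The free pin reaches from 44 to 68 mm above the bench; the arm below it is 10 mm wide, 36 to 44 mm above the bench. The pin is 55 mm from the pivot.
- keeper_pivot (a point): Pivot of the keeper arm, 40 mm above the bench, on the steel post beside the ramp.
- glue_bottle: Small bottle with red cap, 40 mm diameter, 95 mm high, bystander. Origin under its middle.
- thermo: Small square room thermometer standing upright, 59x77x73 mm, bystander. Origin under its middle.
- timer: White timer box with a red button and black wheel, 72x93x48 mm, bystander. Origin under its middle.
Not all that is in view belongs to the job. What is meant by the roller is not green, and is the smaller of those in its own colour.

How it is judged:
By the outcome, as a careful person would: the job done as asked, in the order asked, and still so for the second after the job is handed in, with the robot touching nothing.
It also fails if it takes over 58 s, if anything falls off the work surface, if the arm or the gripper's body presses on something with over 40 N, if the wrist force passes 120 N, or if a joint passes its speed limit or range.

## Robot

A 6-joint arm with a two-finger parallel gripper is mounted at the origin on a cart in front of the work surface, level with it; the furniture and walls round the work are solid. World frame = base frame: x ahead of the robot, y to its left, z up, the work surface at z = 0. Lengths are in m, angles in rad, forces in N, time in s.
With the tool pointing down it reaches from about 0.35 to 0.775 m from the base axis. Payload 7.3 kg.
Tool frame: the origin (TCP) lies at the very end of the fingers, on their centre line; the grasp point (between the pads) lies 19 mm behind it; z points along the fingers, y is the direction in which the jaws open and shut (so a half turn about z gives the same grasp; the last joint's range is limited). The gripper opens to 92 mm and grips with 3 to 60 N. Pads are 19 mm wide; open, the fingers measure 130 mm over their backs; the gripper's body (75 mm by 190 mm) begins 47 mm behind the grasp point.
Start: joints at [1.149, 0.342, 1.524, -0, 1.275, -0.146], TCP at [0.143, 0.505, 0.227] pointing down, gripper open.
Joint ranges: [-2.53, 2.53], [-0.77, 2.02], [0.04, 2.7], [-1, 4.14], [0.28, 2.66], [-3.11, 3.11]. Speed limits (rad/s): [2.57, 2.57, 3.14, 3.14, 3.14, 3.14].

## Interface

Orientations are given as a unit quaternion [w, x, y, z].
In Python, from plant import monitor, grab_frame, job gives the robot as it stands. The module is installed in compiled form; this text tells all that it offers.
- The arm moves only by the tool carry_out, never from a script. Its argument "moves" is a list of rows, each a list of 3 entries, a list of its own where there are three numbers: the shift along the tool's x, y, z in cm, then the turn, a rotation vector about the tool's x, y, z in rad, then the finger opening in cm, from 0 to 9.18. A call has 1 to 8 rows; each row is the pose to reach, as a shift and turn from the pose commanded when the call began, along the tool's axes at that moment; what a row does not reach only later rows make up. A row lasts 1/8 s, in which the tool goes at most 62.5 mm and 10.7 degrees, less where a joint would pass 70% of its speed; a pose out of reach is approached as far as the arm can. A call with a gripper value outside its range is refused whole. The fingers move at their own pace and stop on an object; "squeeze" is the grip in N (left out, the last holds). Time passes only in rows, so rows that repeat a pose let the fingers close. It gives the time, the measured TCP pose, the force and the opening at its end, in the units of the state.
- monitor.get_state(): the state, without advancing time (a new reading comes with each control period).
- grab_frame(name): name is "scene" or "top" or "wrist"; returns a dict with "color" (480x640x3 uint8, red, green, blue), "depth" (480x640 float32, m along the optical axis (not along the pixel's ray), 0 where there is no reading), "mtx" (3x3 intrinsics, pixels), "T" (4x4, takes a point from camera to world coordinates). Camera axes: x right, y up, looking along -z (the intrinsics and any distortion apply to the point x, -y, -z); pixel columns grow to the right and rows downward; lengths in m; the calibration is good to about 2 mm. A picture is of the moment at which its call begins.
- job.finish_job(): hands the job in, once; it reports no verdict.
The state is a dict: "time_s": time; "joint_pos": joint angles; "qvel": joint speeds; "effort": joint torques, N m; "tool_pos": TCP position; "ee_rot": TCP orientation; "force": force on the tool from outside, world axes, zero at the start; "torque": the same for the moment, N m; "gripper_width": finger opening in m.
Only numpy, scipy, OpenCV 4.12 (cv2) and the standard library are available. Lean on these libraries where they do the work, as an engineer would, in place of code of your own. Each camera call takes 0.05 s, during which the arm holds its last target.

## Working session

There is one attempt and no reset: what is moved stays moved. The work goes in short steps, Python scripts to look and compute and a tool call to move; the robot and the scene stay as the last step left them, time stands still between calls to the robot, and variables do not carry over. Pictures are saved under pics/ and viewed, and the job is handed in when it is done.

Besides the shell and the picture viewer there is one more tool, called after "Call:" as name(argument=value, ...), one argument or row to a line, values as JSON. carry_out: Moves the arm, as the interface text tells. Its arguments: {"type":"object","properties":{"moves":{"type":"array","items":{"type":"array"}},"squeeze":{"type":"number"}},"required":["moves"]}

```bash
mkdir -p pics; python3 - <<'E'
from plant import monitor, grab_frame
import cv2,numpy as np
s=monitor.get_state();print(s)
for n in ["scene","top","wrist"]:
    f=grab_frame(n);cv2.imwrite(f"pics/{n}0.png",f["color"][:,:,::-1]);np.savez(f"{n}0.npz",**f)
    print(n,f["mtx"],f["T"])
E
```

```text
{'time_s': 0.0, 'joint_pos': array([ 1.14895207e+00,  3.42732541e-01,  1.52498688e+00,  3.14042637e-05,
        1.27538100e+00, -1.45986836e-01]), 'qvel': array([ 0.00069676, -0.00017904,  0.00118376, -0.00064617,  0.00015589,
        0.0008529 ]), 'effort': array([ 2.41688707e-03, -4.31233513e+01, -2.44228506e+01,  7.21831759e-02,
        5.55352808e-02, -1.23330374e-04]), 'tool_pos': array([0.14279802, 0.504805  , 0.22605038]), 'ee_rot': array([-2.25593063e-04,  1.37496292e-01,  9.90501994e-01, -7.19497523e-04]), 'force': array([0.56928893, 0.09587754, 0.0432168 ]), 'torque': array([-0.00595623, -0.04273136,  0.00759992]), 'gripper_width': 0.09214891679286075}
scene [[442.66480359   0.         311.37284797]
 [  0.         442.66480359 243.04173391]
 [  0.           0.           1.        ]] [[ 0.7174714   0.38757824 -0.57880732 -0.24958389]
 [-0.69658683  0.40069944 -0.59515271 -0.62150814]
 [ 0.00125953  0.8301946   0.55747228  0.73752532]
 [ 0.          0.          0.          1.        ]]
top [[441.59615      0.         313.04018417]
 [  0.         441.59615    248.83294618]
 [  0.           0.           1.        ]] [[-0.02252904  0.98126028 -0.19136538  0.29438769]
 [-0.99960516 -0.02532439 -0.01217399  0.08795779]
 [-0.01679206  0.19101556  0.98144337  0.99022653]
 [ 0.          0.          0.          1.        ]]
wrist [[405.73439675   0.         320.05722156]
 [  0.         405.73439675 241.58629521]
 [  0.           0.           1.        ]] [[ 2.71328164e-01 -9.29084098e-01 -2.51363811e-01  7.63137480e-02]
 [ 9.62486890e-01  2.61880742e-01  7.09750837e-02  5.23206285e-01]
 [-1.14480121e-04 -2.61191912e-01  9.65286886e-01  3.84198246e-01]
 [ 0.00000000e+00  0.00000000e+00  0.00000000e+00  1.00000000e+00]]
```

View pics/scene0.png

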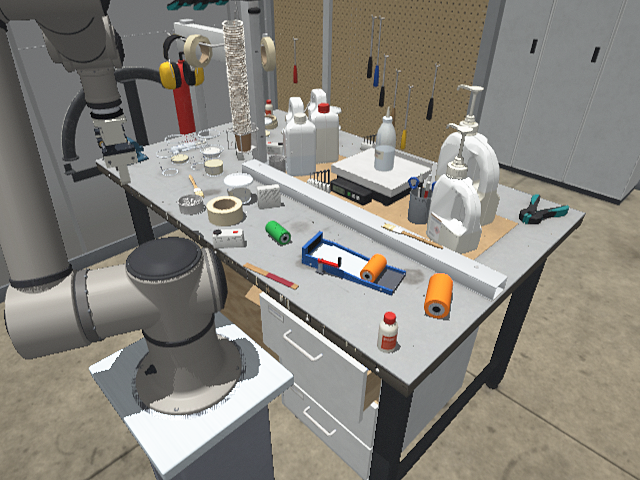

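View pics/top0.png

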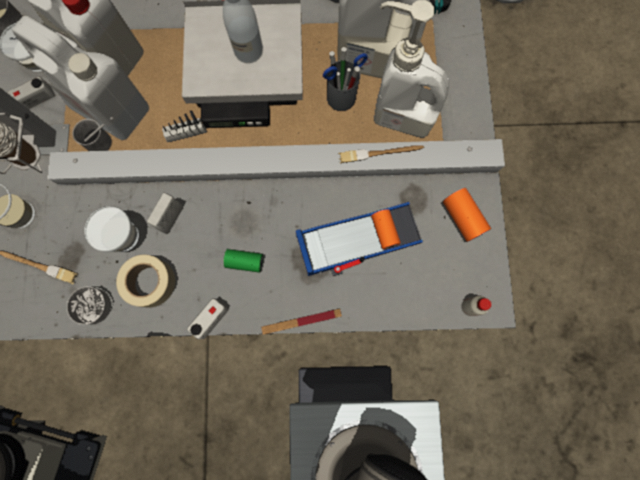

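View pics/wrist0.png

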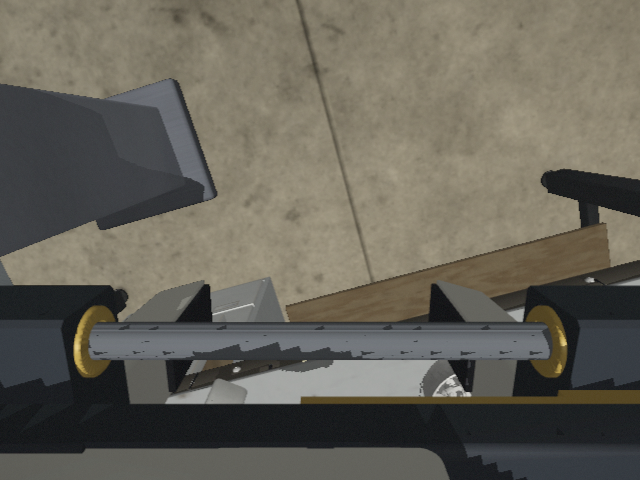

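The orange pieces in the top view are the roller on the ramp at (386,229) and a bigger one at (466,215); a green one is at (243,260). The small orange one in the trough fits the description. I'll confirm it in an enlarged crop.

```bash
python3 - <<'E'
import cv2
a=cv2.imread("pics/top0.png")[190:290,285:435];cv2.imwrite("pics/topc.png",cv2.resize(a,None,fx=5.3,fy=5.3,interpolation=cv2.INTER_CUBIC))
a=cv2.imread("pics/scene0.png")[220:310,290:420];cv2.imwrite("pics/scenec.png",cv2.resize(a,None,fx=6,fy=6,interpolation=cv2.INTER_CUBIC))
E
```

```text
(no output)
```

View pics/topc.png

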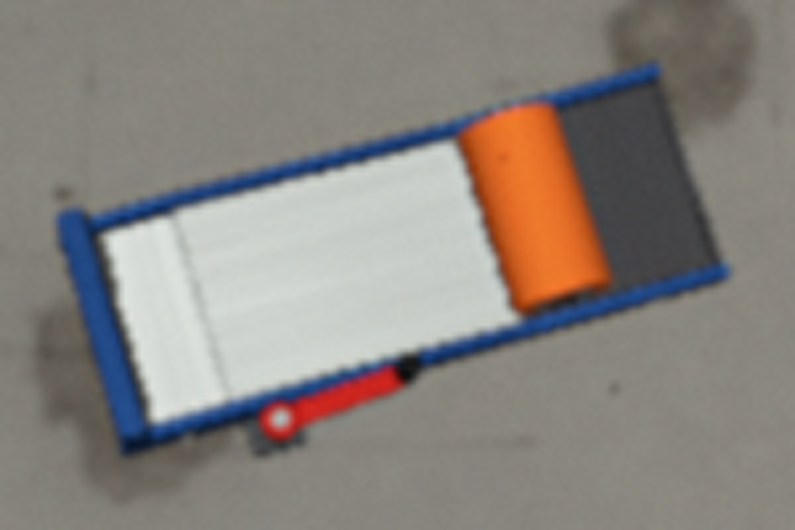

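View pics/scenec.png

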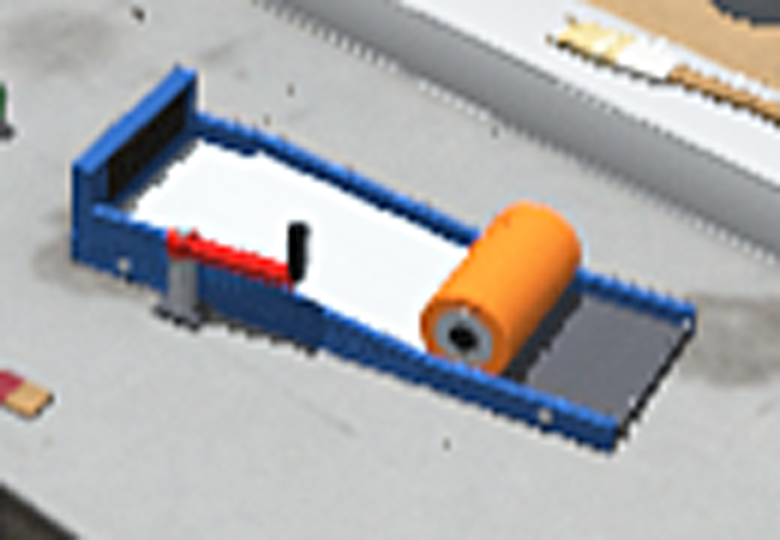

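```bash
cat > h.py <<'E'
import numpy as np
def load(n):
    return dict(np.load(n))
def ray(f,u,v):
    K=f["mtx"];d=np.array([(u-K[0,2])/K[0,0],-(v-K[1,2])/K[1,1],-1.]);R=f["T"][:3,:3];return f["T"][:3,3],R@d
def atz(f,u,v,z):
    o,d=ray(f,u,v);return o+d*(z-o[2])/d[2]
def proj(f,P):
    R=f["T"][:3,:3];p=R.T@(np.asarray(P)-f["T"][:3,3]);K=f["mtx"]
    return np.array([K[0,2]+K[0,0]*p[0]/-p[2],K[1,2]+K[1,1]*p[1]/p[2]])
def cloud(f,mask):
    v,u=np.nonzero(mask&(f["depth"]>0));z=f["depth"][v,u];K=f["mtx"]
    p=np.c_[(u-K[0,2])/K[0,0]*z,-(v-K[1,2])/K[1,1]*z,-z];return p@f["T"][:3,:3].T+f["T"][:3,3]
def ramp2w(p,P):
    x,y,a=p;c,s=np.cos(a),np.sin(a);P=np.asarray(P,float)
    # y towards robot, x left: z up => right-handed
    return np.array([x+c*P[0]-s*P[1],y+s*P[0]+c*P[1],P[2]])
def w2ramp(p,W):
    x,y,a=p;c,s=np.cos(a),np.sin(a);d=np.asarray(W)[...,:2]-[x,y]
    return np.stack([d[...,0]*c+d[...,1]*s,-d[...,0]*s+d[...,1]*c,np.asarray(W)[...,2]],-1)
E
python3 - <<'E'
from h import *
from scipy.optimize import least_squares
t=load("top0.npz");s=load("scene0.npz")
T=lambda a:(285+(a[0]+.5)/5.3-.5,190+(a[1]+.5)/5.3-.5)
S=lambda a:(290+(a[0]+.5)/6-.5,220+(a[1]+.5)/6-.5)
obs=[(t,T((728,270)),(-.150,.049,.018)),(t,T((656,66)),(-.150,-.049,.018)),(t,T((64,214)),(.119,-.049,.056)),(t,T((128,452)),(.119,.049,.056)),
(s,S((616,430)),(-.150,.049,.018)),(s,S((695,308)),(-.150,-.049,.018)),(s,S((180,68)),(.119,-.049,.056)),(s,S((74,164)),(.119,.049,.056))]
for sub in (obs[:4],obs[4:],obs):
    r=least_squares(lambda p:np.concatenate([proj(f,ramp2w(p,P))-px for f,px,P in sub]),[.5,0,1.8])
    print(r.x,np.round(r.fun,1))
p=r.x; np.save("ramp.npy",p)
import cv2
for f,n in((t,'top'),(s,'scene')):
    c=f["color"];h=cv2.cvtColor(c,cv2.COLOR_RGB2HSV)
    m=(h[...,0]>5)&(h[...,0]<18)&(h[...,1]>180)&(h[...,2]>110)
    box=np.zeros_like(m)
    if n=='top': box[195:255,365:405]=1
    else: box[250:285,355:392]=1
    q=w2ramp(p,cloud(f,m&box)); print(n,len(q),q.mean(0),q.min(0),q.max(0))
    # fit cylinder x0,z0 with r=.022
    q=q[q[:,2]>.03]
    rr=least_squares(lambda a:np.hypot(q[:,0]-a[0]-a[2]*q[:,1],q[:,2]-a[1])-.022,[-.1,.028,0],loss='soft_l1',f_scale=.001);print('roller x,z,slope',rr.x,np.abs(rr.fun).mean())
def show(f,px,z): w=atz(f,*px,z);return w,w2ramp(p,w)
print('pin top',show(t,T((409,363)),.068)); print('pivot',show(t,T((281,418)),.044))
print('pin top scene',show(s,S((298,226)),.068)); print('pivot',show(s,S((180,240)),.044))
print('bottle',atz(t,483,303,.09)); print('bigroller',atz(t,466,215,.04))
print('green',atz(t,243,260,.03)); print("rail",atz(t,330,172,.04),atz(t,500,165,.04)); 
E
```

```text
[0.50166648 0.00975409 1.84487049] [ 1.6  0.6  0.6 -1.  -1.5  1.2 -0.5 -0.9]
[0.50184362 0.00803258 1.82348762] [-0.3 -0.1  0.9 -0.1 -0.  -0.2 -0.6  0.1]
[0.5018769  0.00917446 1.83919225] [ 1.8  0.9  1.1 -0.8 -1.2  0.8 -0.5 -1.3 -0.  -0.7  0.6 -0.8 -0.8 -0.2
 -1.   0.4]
top 644 [-0.07140327  0.00089187  0.04596142] [-0.09288741 -0.03933825  0.02671362] [-0.05398919  0.03901314  0.05359789]
roller x,z,slope [-0.07578578  0.02811663  0.00202573] 0.0011935130775304161
scene 346 [-0.08110277  0.00721122  0.04142221] [-0.09789252 -0.0485758   0.00751947] [-0.03999963  0.04302452  0.05150439]
roller x,z,slope [-0.07508124  0.02641406 -0.00052553] 0.0011036866739351405
pin top (array([ 0.45161492, -0.00319822,  0.068     ]), array([0.00139903, 0.05174353, 0.068     ]))
pivot (array([0.43428153, 0.04754037, 0.044     ]), array([0.05491761, 0.05500122, 0.044     ]))
pin top scene (array([ 0.4514788 , -0.00427616,  0.068     ]), array([0.00039577, 0.05216063, 0.068     ]))
pivot (array([0.43116621, 0.04701757, 0.044     ]), array([0.05523966, 0.05814364, 0.044     ]))
bottle [ 0.34987088 -0.24089726  0.09      ]
bigroller [ 0.54717031 -0.24031316  0.04      ]
green [0.46046783 0.25524263 0.03      ]
rail [0.65613915 0.05729075 0.04      ] [ 0.66170039 -0.32698038  0.04      ]
```

The top crop confirms it: the small orange roller lies in the ramp's trough at crop (537,207). The keeper is red at (280,418) to (407,367), close to open. Next I'll plan the approach.

```bash
cat >> h.py <<'E'
from scipy.spatial.transform import Rotation as Ro
def Rtool(p,yaw=0.,flip=False):
    # tool x along ramp +x turned by yaw (ramp frame), z down
    a=p[2]+yaw+(np.pi if flip else 0);x=np.array([np.cos(a),np.sin(a),0]);z=np.array([0,0,-1.]);return np.c_[x,np.cross(z,x),z]
def rel(s,W,R):
    q=s["ee_rot"];R0=Ro.from_quat([q[1],q[2],q[3],q[0]]).as_matrix()
    return np.round(R0.T@(np.asarray(W)-s["tool_pos"])*100,2),np.round(Ro.from_matrix(R0.T@R).as_rotvec(),3)
E
python3 - <<'E'
from h import *
from plant import monitor
p=np.load("ramp.npy");s=monitor.get_state()
for fl in (0,1):
  for P in [(-.130,0,.15),(-.130,0,.016)]:
    W=ramp2w(p,P);print(fl,W,rel(s,W,Rtool(p,0,fl)))
E
```

```text
0 [ 0.53635097 -0.11617122  0.15      ] (array([-54.78, -49.04,   7.67]), array([-1.000e-03,  0.000e+00,  1.027e+00]))
0 [ 0.53635097 -0.11617122  0.016     ] (array([-54.78, -49.02,  21.07]), array([-1.000e-03,  0.000e+00,  1.027e+00]))
1 [ 0.53635097 -0.11617122  0.15      ] (array([-54.78, -49.04,   7.67]), array([-1.000e-03, -1.000e-03, -2.115e+00]))
1 [ 0.53635097 -0.11617122  0.016     ] (array([-54.78, -49.02,  21.07]), array([-1.000e-03, -1.000e-03, -2.115e+00]))
```

Call:
carry_out(
  moves=[
    [[-4.5, -4, 0], [0, 0, 0.12], 3],
    [[-9, -8, 0], [0, 0, 0.25], 3],
    [[-13.5, -12, 0], [0, 0, 0.38], 3],
    [[-18, -16, 1], [0, 0, 0.5], 3],
    [[-22.5, -20, 2], [0, 0, 0.64], 3],
    [[-27, -24, 3], [0, 0, 0.77], 3],
    [[-31.5, -28, 4], [0, 0, 0.9], 3],
    [[-36, -32, 5], [0, 0, 1.03], 3],
  ],
  squeeze=10,
)

```text
time_s: 1.15
tool_pos: [0.403, 0.0974, 0.1765]
ee_rot: [0.0, 0.609, 0.793, 0.0]
force: [1.4, 0.9, 0.0]
gripper_width: 0.0302
```

```bash
python3 - <<'E'
from h import *
from plant import monitor
p=np.load("ramp.npy");s=monitor.get_state();print(s["time_s"],s["joint_pos"])
for P in [(-.130,0,.15),(-.130,0,.016)]:
    W=ramp2w(p,P);print(rel(s,W,Rtool(p)))
E
```

```text
1.15 [ 5.16310127e-02  1.94836210e-01  1.88286169e+00  2.82275775e-04
  1.06337635e+00 -2.08968266e-01]
(array([-24.07,   7.39,   2.65]), array([ 0.001, -0.   , -0.008]))
(array([-24.07,   7.38,  16.05]), array([ 0.001, -0.   , -0.008]))
```

Call:
carry_out(
  moves=[
    [[-5, 1.5, 0.5], [0, 0, 0], 3],
    [[-10, 3, 1], [0, 0, 0], 3],
    [[-15, 4.6, 1.6], [0, 0, 0], 3],
    [[-20, 6.1, 2.1], [0, 0, 0], 3],
    [[-24.2, 7.4, 2.6], [0, 0, -0.005], 3],
    [[-24.2, 7.4, 2.6], [0, 0, -0.005], 3],
    [[-24.2, 7.4, 2.6], [0, 0, -0.005], 3],
  ],
)

```text
time_s: 2.02
tool_pos: [0.5363, -0.1144, 0.1503]
ee_rot: [-0.001, 0.606, 0.796, -0.0]
force: [0.5, 0.7, 0.0]
gripper_width: 0.0301
```

```bash
python3 - <<'E'
from h import *
from plant import monitor,grab_frame
import cv2
p=np.load("ramp.npy");s=monitor.get_state();print(s["time_s"],s["tool_pos"],w2ramp(p,s["tool_pos"]))
print(rel(s,ramp2w(p,(-.130,0,.016)),Rtool(p)))
f=grab_frame("scene");np.savez("scene1.npz",**f);cv2.imwrite("pics/s1.png",cv2.resize(f["color"][180:320,270:470,::-1],None,fx=4,fy=4,interpolation=2))
f=grab_frame("wrist");np.savez("wrist1.npz",**f);cv2.imwrite("pics/w1.png",f["color"][:,:,::-1])
E
```

```text
2.025 [ 0.53632106 -0.11436506  0.15025772] [-0.12825057 -0.00045013  0.15025772]
(array([-0.19, -0.03, 13.43]), array([-0.001, -0.001,  0.001]))
```

View pics/s1.png

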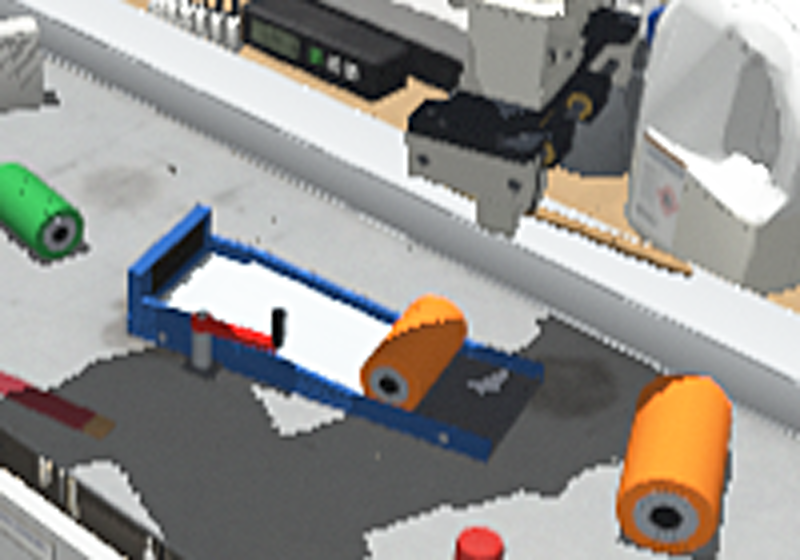

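View pics/w1.png

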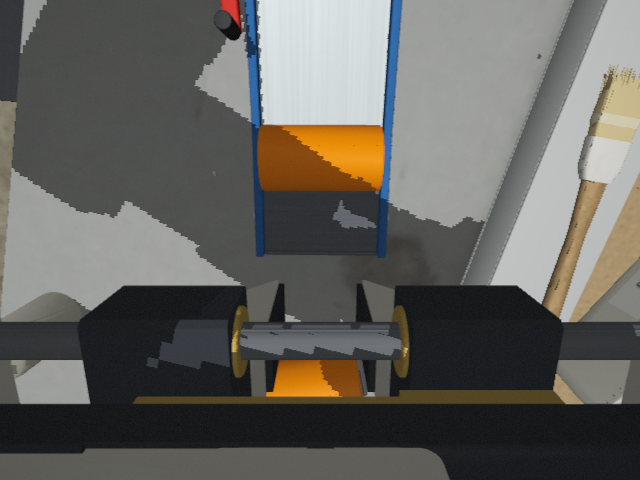

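The wrist view shows the fingers (columns 280 to 360) centred on the ramp, with the cheek ends at (258,255) and (385,255). The roller lies at rows 125 to 191 and the pin top is near (224,17). I'll check the ramp pose with these.

```bash
python3 - <<'E'
from h import *
p=np.load("ramp.npy");w=load("wrist1.npz")
for n,u,v,z in [("lowL",255,256,.018),("lowR",387,256,.018),("rollernear",320,191,.025),("upL",250,60,.03),("upR",396,60,.03),("pin",223,17,.068)]:
    print(n,w2ramp(p,atz(w,u,v,z)))
print(w["depth"][225,300],w2ramp(p,atz(w,300,225,.006)))
import cv2
h=cv2.cvtColor(w["color"],cv2.COLOR_RGB2HSV);m=(h[...,0]>5)&(h[...,0]<18)&(h[...,1]>180)&(h[...,2]>80);m[200:]=0
q=w2ramp(p,cloud(w,m));q=q[q[:,2]>.03]
from scipy.optimize import least_squares
rr=least_squares(lambda a:np.hypot(q[:,0]-a[0]-a[2]*q[:,1],q[:,2]-a[1])-.022,[-.1,.028,0],loss='soft_l1',f_scale=.001);print(rr.x)
E
```

```text
lowL [-0.1484487   0.04727559  0.018     ]
lowR [-0.14813269 -0.05159337  0.018     ]
rollernear [-0.09853875 -0.00125985  0.025     ]
upL [-0.01465235  0.04344125  0.03      ]
upR [-0.01436485 -0.04924992  0.03      ]
pin [0.00051264 0.05090207 0.068     ]
0.31023863 [-0.12726447  0.01393969  0.006     ]
[-0.0756686   0.02766921 -0.0011576 ]
```

Call:
carry_out(
  moves=[
    [[-0.1, 0.1, 4], [0, 0, 0], 3],
    [[-0.1, 0.1, 8], [0, 0, 0], 3],
    [[-0.1, 0.1, 11], [0, 0, 0], 3],
    [[-0.1, 0.1, 12.5], [0, 0, 0], 3],
    [[-0.1, 0.1, 13.2], [0, 0, 0], 3],
    [[-0.1, 0.1, 13.2], [0, 0, 0], 3],
  ],
)

```text
time_s: 2.88
tool_pos: [0.5386, -0.1155, 0.0192]
ee_rot: [0.0, 0.605, 0.796, 0.0]
force: [-0.5, 0.0, -0.1]
gripper_width: 0.0299
```

```bash
python3 - <<'E'
from h import *
from plant import monitor,grab_frame
import cv2
p=np.load("ramp.npy");s=monitor.get_state();print(s["time_s"],s["force"],w2ramp(p,s["tool_pos"]),rel(s,s["tool_pos"],Rtool(p)))
f=grab_frame("scene");cv2.imwrite("pics/s2.png",cv2.resize(f["color"][180:320,270:470,::-1],None,fx=4,fy=4,interpolation=2))
E
```

```text
2.875 [-0.53508242  0.00719686 -0.06067879] [-0.12992923 -0.00233819  0.0192462 ] (array([0., 0., 0.]), array([0.001, 0.   , 0.002]))
```

View pics/s2.png

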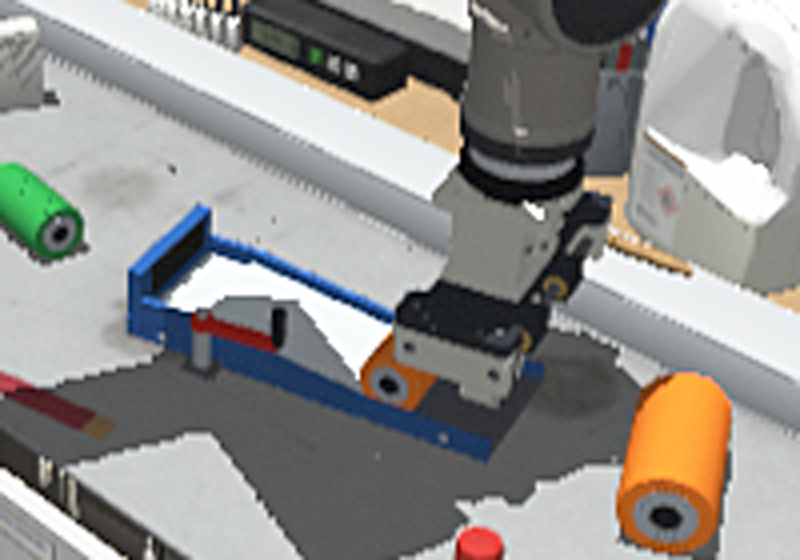

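Call:
carry_out(
  moves=[
    [[0.4, 0, 0], [0, 0, 0], 3],
    [[0.8, 0, 0], [0, 0, 0], 3],
    [[1.2, 0, 0], [0, 0, 0], 3],
    [[1.5, 0, 0], [0, 0, 0], 3],
    [[1.8, 0, 0], [0, 0, 0], 3],
    [[2.1, 0, 0], [0, 0, 0], 3],
    [[2.4, 0, 0], [0, 0, 0], 3],
    [[2.7, 0, 0], [0, 0, 0], 3],
  ],
)

```text
time_s: 3.92
tool_pos: [0.531, -0.0894, 0.0187]
ee_rot: [0.0, 0.606, 0.796, 0.0]
force: [-0.3, 0.9, -0.2]
gripper_width: 0.0299
```

Call:
carry_out(
  moves=[
    [[0.3, 0, -0.03], [0, 0, 0], 3],
    [[0.6, 0, -0.06], [0, 0, 0], 3],
    [[0.9, 0, -0.09], [0, 0, 0], 3],
    [[1.2, 0, -0.12], [0, 0, 0], 3],
    [[1.5, 0, -0.15], [0, 0, 0], 3],
    [[1.8, 0, -0.18], [0, 0, 0], 3],
    [[2.1, 0, -0.2], [0, 0, 0], 3],
    [[2.4, 0, -0.22], [0, 0, 0], 3],
  ],
)

```text
time_s: 4.92
tool_pos: [0.5246, -0.0663, 0.0209]
ee_rot: [0.0, 0.606, 0.796, 0.0]
force: [0.4, -1.1, 1.3]
gripper_width: 0.0298
```

```bash
python3 - <<'E'
from h import *
from plant import monitor,grab_frame
import cv2
p=np.load("ramp.npy");s=monitor.get_state();print(s["time_s"],s["force"],w2ramp(p,s["tool_pos"]),rel(s,s["tool_pos"],Rtool(p)))
f=grab_frame("scene");cv2.imwrite("pics/s3.png",cv2.resize(f["color"][180:320,270:470,::-1],None,fx=4,fy=4,interpolation=2))
f=grab_frame("wrist");cv2.imwrite("pics/w3.png",f["color"][:,:,::-1])
E
```

```text
4.925 [ 0.37093957 -1.11757483  1.2583509 ] [-0.07878375 -0.00190477  0.02093689] (array([0., 0., 0.]), array([ 0.   , -0.   ,  0.002]))
```

View pics/s3.png

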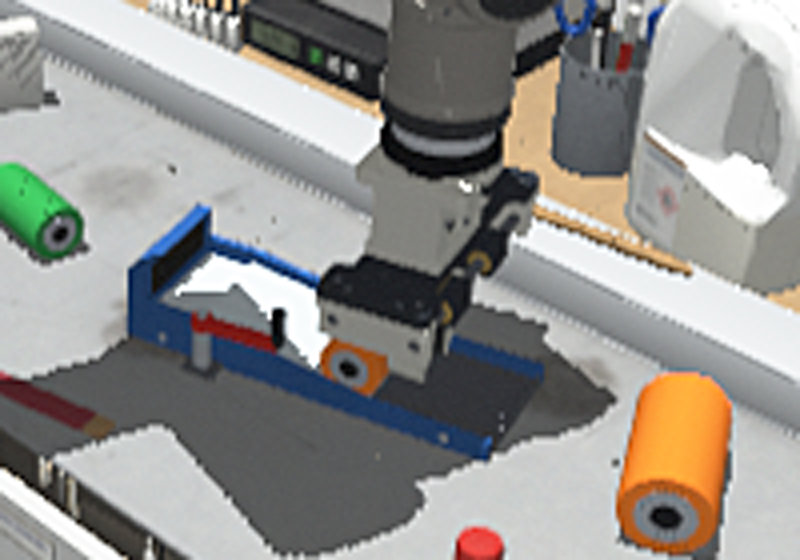

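View pics/w3.png

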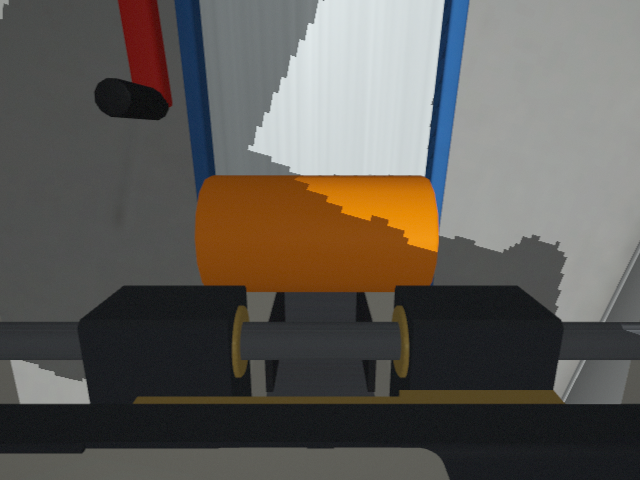

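The roller is straight across the ramp and touching the fingers, with about 1 N on the tool. I'll continue slowly.

Call:
carry_out(
  moves=[
    [[0.35, 0, -0.03], [0, 0, 0], 3],
    [[0.7, 0, -0.06], [0, 0, 0], 3],
    [[1.05, 0, -0.09], [0, 0, 0], 3],
    [[1.4, 0, -0.12], [0, 0, 0], 3],
    [[1.75, 0, -0.15], [0, 0, 0], 3],
    [[2.1, 0, -0.18], [0, 0, 0], 3],
    [[2.45, 0, -0.21], [0, 0, 0], 3],
    [[2.8, 0, -0.24], [0, 0, 0], 3],
  ],
)

```text
time_s: 6.02
tool_pos: [0.5171, -0.0392, 0.0233]
ee_rot: [-0.0, 0.606, 0.796, 0.0]
force: [0.1, -1.6, 0.7]
gripper_width: 0.0303
```

Call:
carry_out(
  moves=[
    [[0.35, 0, -0.03], [0, 0, 0], 3],
    [[0.7, 0, -0.06], [0, 0, 0], 3],
    [[1.05, 0, -0.09], [0, 0, 0], 3],
    [[1.4, 0, -0.12], [0, 0, 0], 3],
    [[1.75, 0, -0.15], [0, 0, 0], 3],
    [[2.1, 0, -0.18], [0, 0, 0], 3],
    [[2.45, 0, -0.21], [0, 0, 0], 3],
    [[2.8, 0, -0.24], [0, 0, 0], 3],
  ],
)

```text
time_s: 7.02
tool_pos: [0.5096, -0.0122, 0.0257]
ee_rot: [-0.0, 0.605, 0.796, 0.0]
force: [1.2, -1.6, 0.9]
gripper_width: 0.0301
```

Call:
carry_out(
  moves=[
    [[0.35, 0, -0.03], [0, 0, 0], 3],
    [[0.7, 0, -0.06], [0, 0, 0], 3],
    [[1.05, 0, -0.09], [0, 0, 0], 3],
    [[1.4, 0, -0.12], [0, 0, 0], 3],
    [[1.75, 0, -0.15], [0, 0, 0], 3],
    [[2.1, 0, -0.18], [0, 0, 0], 3],
    [[2.45, 0, -0.21], [0, 0, 0], 3],
    [[2.8, 0, -0.24], [0, 0, 0], 3],
  ],
)

```text
time_s: 8.02
tool_pos: [0.5022, 0.0147, 0.0281]
ee_rot: [-0.0, 0.605, 0.796, 0.0]
force: [0.1, -0.9, -0.5]
gripper_width: 0.03
```

```bash
python3 - <<'E'
from h import *
from plant import monitor,grab_frame
import cv2
p=np.load("ramp.npy");s=monitor.get_state();print(s["time_s"],s["force"],w2ramp(p,s["tool_pos"]),rel(s,s["tool_pos"],Rtool(p)))
f=grab_frame("scene");cv2.imwrite("pics/s4.png",cv2.resize(f["color"][180:320,270:470,::-1],None,fx=4,fy=4,interpolation=2))
f=grab_frame("wrist");cv2.imwrite("pics/w4.png",f["color"][:,:,::-1])
E
```

```text
8.025 [ 0.05431951 -0.94073187 -0.52904521] [ 0.00526993 -0.00175596  0.02812283] (array([0., 0., 0.]), array([ 0.   , -0.   ,  0.002]))
```

View pics/s4.png

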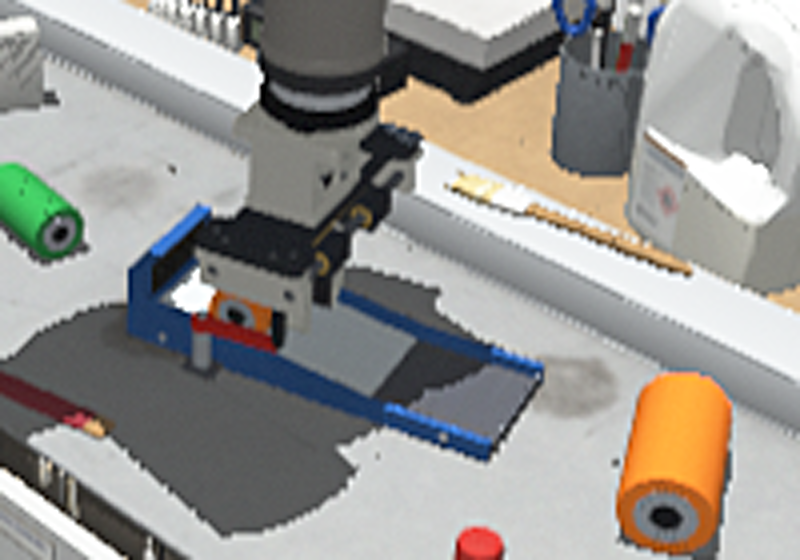

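View pics/w4.png

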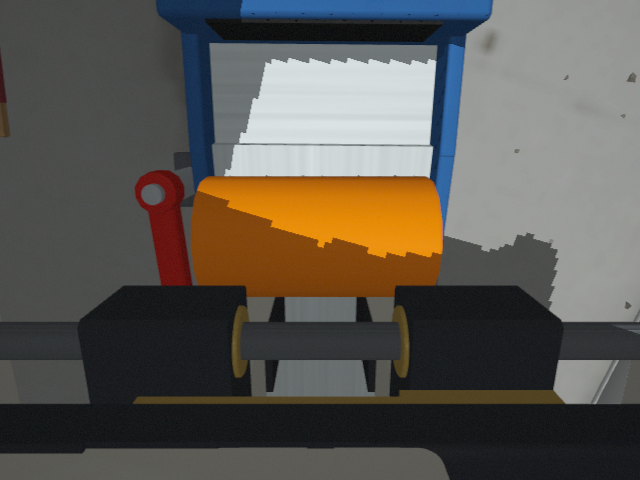

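Call:
carry_out(
  moves=[
    [[0.35, 0, -0.03], [0, 0, 0], 3],
    [[0.7, 0, -0.06], [0, 0, 0], 3],
    [[1.05, 0, -0.09], [0, 0, 0], 3],
    [[1.4, 0, -0.12], [0, 0, 0], 3],
    [[1.75, 0, -0.15], [0, 0, 0], 3],
    [[2.1, 0, -0.18], [0, 0, 0], 3],
    [[2.4, 0, -0.2], [0, 0, 0], 3],
    [[2.7, 0, -0.22], [0, 0, 0], 3],
  ],
)

```text
time_s: 9.12
tool_pos: [0.495, 0.0407, 0.0303]
ee_rot: [0.0, 0.606, 0.796, 0.0]
force: [0.6, -1.9, 0.5]
gripper_width: 0.0301
```

Call:
carry_out(
  moves=[
    [[0.2, 0, -0.02], [0, 0, 0], 3],
    [[0.4, 0, -0.04], [0, 0, 0], 3],
    [[0.6, 0, -0.06], [0, 0, 0], 3],
    [[0.8, 0, -0.08], [0, 0, 0], 3],
    [[1.0, 0, -0.09], [0, 0, 0], 3],
    [[1.2, 0, -0.1], [0, 0, 0], 3],
    [[1.4, 0, -0.1], [0, 0, 0], 3],
    [[1.6, 0, -0.1], [0, 0, 0], 3],
  ],
)

```text
time_s: 10.12
tool_pos: [0.4907, 0.0561, 0.0313]
ee_rot: [-0.0, 0.606, 0.796, 0.0]
force: [-0.3, -0.4, -0.1]
gripper_width: 0.0302
```

```bash
python3 - <<'E'
from h import *
from plant import monitor,grab_frame
import cv2
p=np.load("ramp.npy");s=monitor.get_state();print(s["time_s"],s["force"],w2ramp(p,s["tool_pos"]),rel(s,s["tool_pos"],Rtool(p)))
f=grab_frame("scene");cv2.imwrite("pics/s5.png",cv2.resize(f["color"][180:320,270:470,::-1],None,fx=4,fy=4,interpolation=2))
f=grab_frame("wrist");cv2.imwrite("pics/w5.png",f["color"][:,:,::-1])
E
```

```text
10.125 [-0.3180359  -0.3560979  -0.11297949] [ 0.04819964 -0.0016779   0.0313198 ] (array([0., 0., 0.]), array([ 0.   , -0.   ,  0.002]))
```

View pics/s5.png

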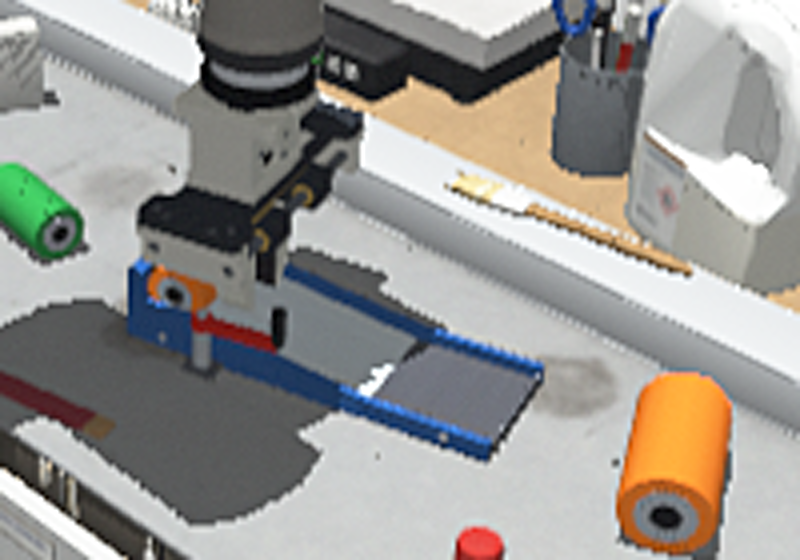

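View pics/w5.png

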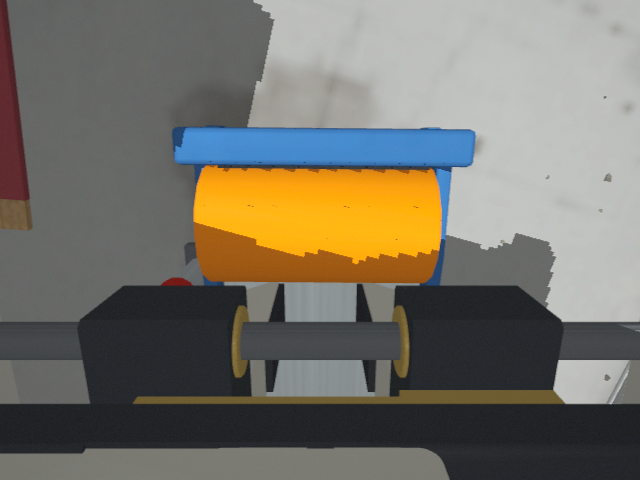

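Call:
carry_out(
  moves=[
    [[0.1, 0, 0], [0, 0, 0], 3],
    [[0.2, 0, 0], [0, 0, 0], 3],
    [[0.3, 0, 0], [0, 0, 0], 3],
    [[0.4, 0, 0], [0, 0, 0], 3],
    [[0.5, 0, 0], [0, 0, 0], 3],
    [[0.5, 0, 0], [0, 0, 0], 3],
  ],
)

```text
time_s: 10.98
tool_pos: [0.4895, 0.0605, 0.0313]
ee_rot: [0.0, 0.605, 0.796, -0.0]
force: [-0.4, -3.1, -0.3]
gripper_width: 0.0299
```

```bash
python3 - <<'E'
from h import *
from plant import monitor,grab_frame
import cv2
p=np.load("ramp.npy");s=monitor.get_state();print(s["time_s"],s["force"],w2ramp(p,s["tool_pos"]))
f=grab_frame("wrist");cv2.imwrite("pics/w6.png",f["color"][100:340,160:480,::-1])
E
```

```text
10.975 [-0.41141988 -3.10438722 -0.28438184] [ 0.05280701 -0.00171829  0.03134699]
```

View pics/w6.png

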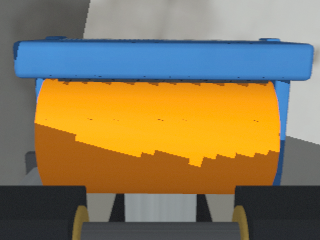

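The roller is seated: pressing it against the stop gives 3 N. Now I back off gently and look.

Call:
carry_out(
  moves=[
    [[-0.2, 0, 0], [0, 0, 0], 3],
    [[-0.6, 0, 0], [0, 0, 0], 3],
    [[-1.4, 0, 0], [0, 0, 0], 3],
    [[-2.5, 0, -1], [0, 0, 0], 3],
    [[-4, 0, -4], [0, 0, 0], 3],
    [[-6, 0, -8], [0, 0, 0], 0],
    [[-8, 0, -11], [0, 0, 0], 0],
    [[-8, 0, -11], [0, 0, 0], 0],
  ],
)

```text
time_s: 12.02
tool_pos: [0.5127, -0.0183, 0.1442]
ee_rot: [0.003, 0.606, 0.795, 0.001]
force: [-0.4, 0.1, 0.5]
gripper_width: 0.0046
```

```bash
python3 - <<'E'
from h import *
from plant import monitor,grab_frame
import cv2
p=np.load("ramp.npy");s=monitor.get_state();print(s["time_s"],s["force"],w2ramp(p,s["tool_pos"]))
f=grab_frame("scene");np.savez("scene7.npz",**f);cv2.imwrite("pics/s7.png",cv2.resize(f["color"][180:320,270:470,::-1],None,fx=4,fy=4,interpolation=2))
f=grab_frame("wrist");np.savez("wrist7.npz",**f);cv2.imwrite("pics/w7.png",f["color"][:,:,::-1])
E
```

```text
12.025 [-0.37114581  0.09878929  0.46412192] [-0.02938133 -0.00318034  0.14423362]
```

View pics/w7.png

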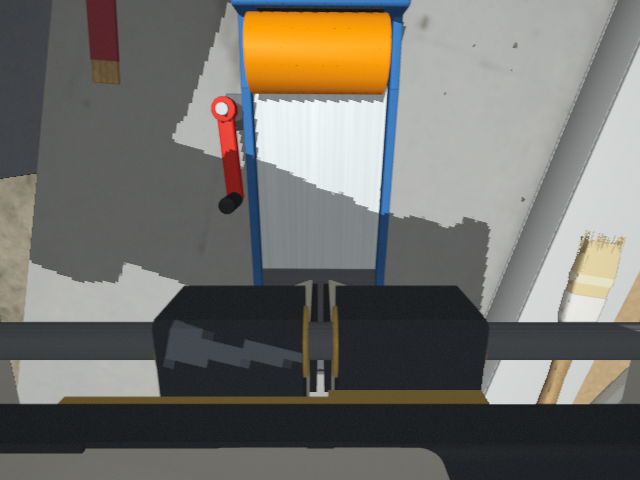

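View pics/s7.png

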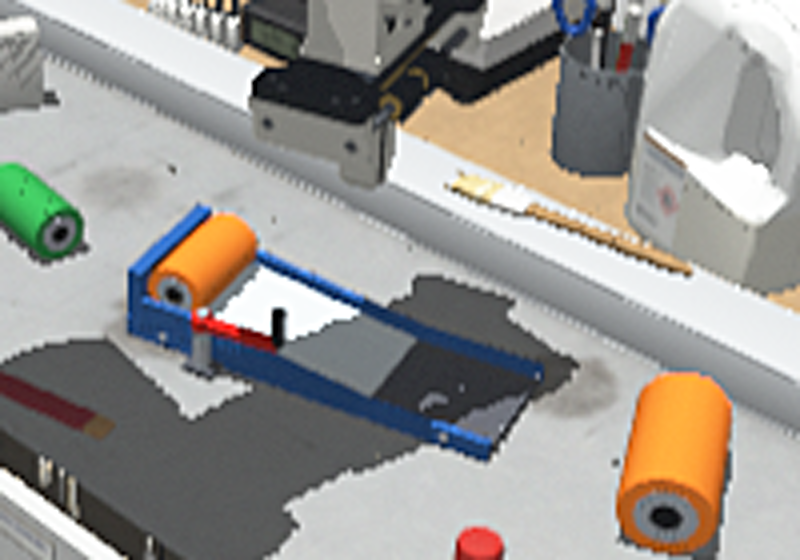

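```bash
cat >> h.py <<'E'
def keep(pv,th,gap=0.,yaw=None,z=.051,off=0.):
    # pin centre & finger centre in ramp frame for keeper angle th
    d=np.pi-.15+th; pin=np.array(pv)+.055*np.array([np.cos(d),np.sin(d)])
    if yaw is None: yaw=-np.pi/4*np.clip((1.72-th)/1.5,0,1)
    n=np.array([np.cos(yaw),np.sin(yaw)]);t=np.array([-n[1],n[0]]) # t ~ +y
    c=pin-n*(.0095+.005+gap)+t*off
    return np.array([c[0],c[1],z]),yaw,pin
E
python3 - <<'E'
from h import *
from plant import monitor
p=np.load("ramp.npy");w=load("wrist7.npz")
pv=w2ramp(p,atz(w,223,108,.045));pin=w2ramp(p,atz(w,228,204.5,.068));print(pv,pin,np.hypot(*(pv-pin)[:2]))
d=pin-pv;print("theta",np.arctan2(d[1],d[0])%(2*np.pi)-np.pi+.15)
for u,v,z,n in[(248,268,.02,'cheekL'),(384,268,.02,'R'),(320,94,.0415,'roller rear')]:print(n,w2ramp(p,atz(w,u,v,z)))
s=monitor.get_state();pvv=(.0550,.0560)
for th,g,z in [(.2,.015,.1),(.2,.015,.051)]:
    c,y,_=keep(pvv,th,g,z=z);print(c,y,rel(s,ramp2w(p,c),Rtool(p,y)))
E
```

```text
[0.05479734 0.0549388  0.045     ] [0.00043672 0.0501499  0.068     ] 0.05457115542290149
theta 0.23786818059899603
cheekL [-0.05473316  0.04917029  0.02      ]
R [-0.05473574 -0.04996014  0.02      ]
roller rear [ 0.0630663  -0.00311614  0.0415    ]
[-0.02079091  0.0741108   0.1       ] -0.7853981633974483 (array([ 0.64, -7.55,  4.13]), array([-0.   , -0.   ,  0.786]))
[-0.02079091  0.0741108   0.051     ] -0.7853981633974483 (array([ 0.64, -7.55,  9.03]), array([-0.   , -0.   ,  0.786]))
```

Call:
carry_out(
  moves=[
    [[0.1, -2, 1], [0, 0, 0.17], 0],
    [[0.2, -4, 2], [0, 0, 0.35], 0],
    [[0.4, -6, 3], [0, 0, 0.52], 0],
    [[0.6, -7.5, 4], [0, 0, 0.7], 0],
    [[0.6, -7.6, 4.2], [0, 0, 0.785], 0],
    [[0.6, -7.6, 6], [0, 0, 0.785], 0],
    [[0.6, -7.6, 8.9], [0, 0, 0.785], 0],
    [[0.6, -7.6, 8.9], [0, 0, 0.785], 0],
  ],
)

```text
time_s: 13.12
tool_pos: [0.4335, -0.0299, 0.0502]
ee_rot: [-0.002, 0.864, 0.504, -0.002]
force: [-0.3, -0.5, 1.5]
gripper_width: 0.0006
```

```bash
python3 - <<'E'
from h import *
from plant import monitor,grab_frame
import cv2
p=np.load("ramp.npy");s=monitor.get_state();print(s["time_s"],s["force"],w2ramp(p,s["tool_pos"]),s["gripper_width"],rel(s,s["tool_pos"],Rtool(p,-np.pi/4)))
f=grab_frame("wrist");np.savez("wrist8.npz",**f);cv2.imwrite("pics/w8.png",f["color"][:,:,::-1])
f=grab_frame("scene");cv2.imwrite("pics/s8.png",cv2.resize(f["color"][180:320,270:470,::-1],None,fx=4,fy=4,interpolation=2))
pv=(.055,.0553)
for i,th in enumerate(np.linspace(.25,.85,8)):
    c,y,pin=keep(pv,th,0);print(round(th,2),c,round(y,2),*rel(s,ramp2w(p,c),Rtool(p,y)))
E
```

```text
13.125 [-0.32300822 -0.47613401  1.54132073] [-0.0195184   0.07632249  0.0502059 ] 0.0005633050548789677 (array([0., 0., 0.]), array([-0.007,  0.002,  0.003]))
0.25 [-0.01013806  0.0598999   0.051     ] -0.77 [ 1.82  0.5  -0.09] [-0.007  0.002 -0.013]
0.34 [-0.00990932  0.05475773  0.051     ] -0.72 [ 2.2   0.85 -0.09] [-0.007  0.001 -0.058]
0.42 [-0.00926183  0.04967078  0.051     ] -0.68 [ 2.61  1.17 -0.09] [-0.007  0.001 -0.103]
0.51 [-0.00820258  0.04467373  0.051     ] -0.64 [ 3.03  1.44 -0.09] [-0.007  0.001 -0.148]
0.59 [-0.00674147  0.03980054  0.051     ] -0.59 [ 3.48  1.69 -0.1 ] [-0.007  0.001 -0.193]
0.68 [-0.00489122  0.03508415  0.051     ] -0.55 [ 3.95  1.89 -0.1 ] [-0.007  0.001 -0.238]
0.76 [-0.00266728  0.03055627  0.051     ] -0.5 [ 4.42  2.06 -0.1 ] [-0.007  0.001 -0.282]
0.85 [-8.77201492e-05  2.62471452e-02  5.10000000e-02] -0.46 [ 4.91  2.18 -0.1 ] [-0.007  0.001 -0.327]
```

View pics/w8.png

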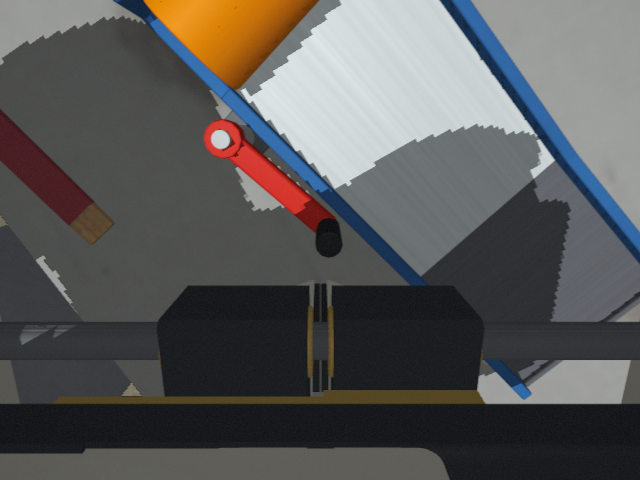

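View pics/s8.png

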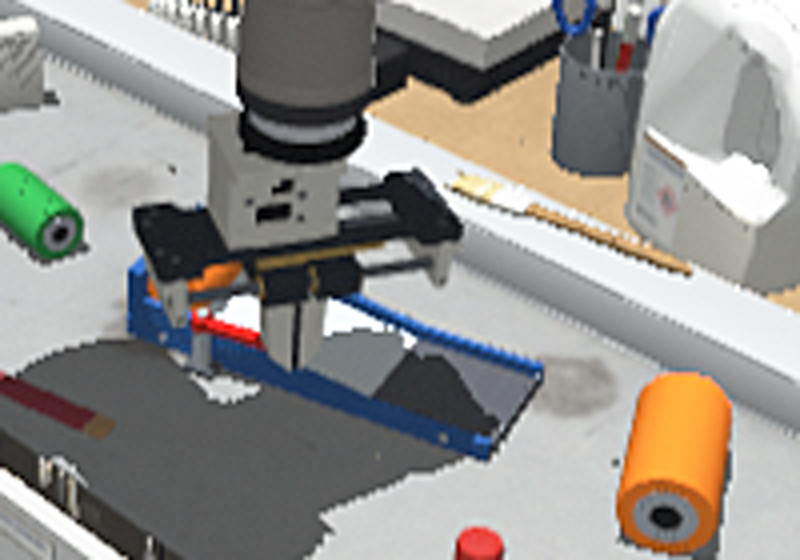

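The pin stands in front of the closed fingertips at (329,238), almost centred on them. I'll push it round the arc.

Call:
carry_out(
  moves=[
    [[1.2, 0.3, 0], [0, 0, 0], 0],
    [[1.8, 0.5, 0], [0, 0, -0.01], 0],
    [[2.2, 0.85, -0.05], [0, 0, -0.06], 0],
    [[2.6, 1.15, -0.05], [0, 0, -0.1], 0],
    [[3.05, 1.45, -0.05], [0, 0, -0.15], 0],
    [[3.5, 1.7, -0.05], [0, 0, -0.19], 0],
    [[3.95, 1.9, -0.05], [0, 0, -0.24], 0],
    [[4.4, 2.05, -0.05], [0, 0, -0.28], 0],
  ],
)

```text
time_s: 14.22
tool_pos: [0.4759, -0.0024, 0.0529]
ee_rot: [0.0, 0.784, 0.62, 0.0]
force: [0.1, -1.3, -0.1]
gripper_width: 0.0006
```

```bash
python3 - <<'E'
from h import *
from plant import monitor,grab_frame
import cv2
p=np.load("ramp.npy");s=monitor.get_state();print(s["time_s"],s["force"],w2ramp(p,s["tool_pos"]),s["gripper_width"],rel(s,s["tool_pos"],Rtool(p,-np.pi/4)))
f=grab_frame("wrist");np.savez("wrist9.npz",**f);cv2.imwrite("pics/w9.png",f["color"][:,:,::-1])
pv=(.055,.0553)
for i,th in enumerate(np.linspace(.85,1.78,11)):
    c,y,pin=keep(pv,th,0);print(round(th,2),c,round(y,2),*rel(s,ramp2w(p,c),Rtool(p,y)))
E
```

```text
14.225 [ 0.07823324 -1.32158216 -0.10924503] [-0.00429838  0.02815881  0.05292516] 0.0005761151482907087 (array([0., 0., 0.]), array([ 0.   , -0.   ,  0.284]))
0.85 [-8.77201492e-05  2.62471452e-02  5.10000000e-02] -0.46 [ 0.46 -0.03  0.19] [ 0.    -0.    -0.046]
0.94 [0.00308942 0.02185235 0.051     ] -0.41 [0.95 0.2  0.19] [ 0.    -0.    -0.094]
1.04 [0.00663169 0.01778261 0.051     ] -0.36 [1.46 0.38 0.19] [ 0.    -0.    -0.143]
1.13 [0.01050682 0.01406902 0.051     ] -0.31 [1.98 0.52 0.19] [ 0.    -0.    -0.192]
1.22 [0.01467987 0.01073946 0.051     ] -0.26 [2.5  0.62 0.19] [ 0.   -0.   -0.24]
1.32 [0.01911352 0.00781848 0.051     ] -0.21 [3.03 0.66 0.19] [ 0.    -0.    -0.289]
1.41 [0.02376843 0.00532701 0.051     ] -0.16 [3.56 0.65 0.19] [ 0.    -0.    -0.338]
1.5 [0.02860353 0.00328224 0.051     ] -0.11 [4.08 0.6  0.19] [ 0.     0.    -0.387]
1.59 [0.03357642 0.00169746 0.051     ] -0.07 [4.59 0.5  0.19] [ 0.     0.    -0.435]
1.69 [0.03864372 0.00058194 0.051     ] -0.02 [5.09 0.36 0.19] [ 0.     0.    -0.484]
1.78 [0.0437543  0.00039636 0.051     ] -0.0 [5.55 0.13 0.19] [ 0.     0.    -0.501]
```

View pics/w9.png

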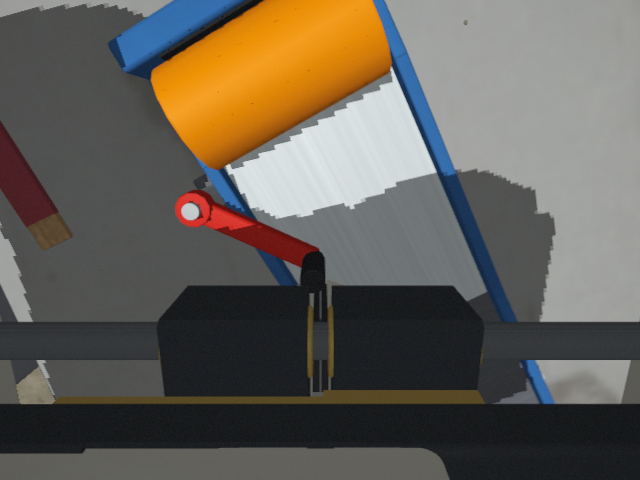

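The pin, at (313,270), is following the fingers and stays centred. I'll continue.

Call:
carry_out(
  moves=[
    [[0.45, 0, 0.1], [0, 0, -0.05], 0],
    [[0.95, 0.2, 0.15], [0, 0, -0.09], 0],
    [[1.45, 0.4, 0.15], [0, 0, -0.14], 0],
    [[2.0, 0.5, 0.15], [0, 0, -0.19], 0],
    [[2.5, 0.6, 0.15], [0, 0, -0.24], 0],
    [[3.0, 0.65, 0.15], [0, 0, -0.29], 0],
    [[3.55, 0.65, 0.15], [0, 0, -0.34], 0],
    [[4.1, 0.6, 0.15], [0, 0, -0.39], 0],
  ],
)

```text
time_s: 15.28
tool_pos: [0.4911, 0.0361, 0.0513]
ee_rot: [0.0, 0.649, 0.76, 0.0]
force: [-0.0, -0.5, 0.1]
gripper_width: 0.0006
```

```bash
python3 - <<'E'
from h import *
from plant import monitor,grab_frame
import cv2
p=np.load("ramp.npy");s=monitor.get_state();print(s["time_s"],s["force"],w2ramp(p,s["tool_pos"]),s["gripper_width"],rel(s,s["tool_pos"],Rtool(p,0)))
f=grab_frame("wrist");np.savez("wrist10.npz",**f);cv2.imwrite("pics/w10.png",f["color"][:,:,::-1])
pv=(.055,.0553)
for i,th in enumerate(np.linspace(1.5,1.8,7)):
    c,y,pin=keep(pv,th,0);print(round(th,2),c,round(y,2),*rel(s,ramp2w(p,c),Rtool(p,y)))
E
```

```text
15.275 [-0.0411512  -0.47329138  0.12491978] [0.02886595 0.00327565 0.05132408] 0.000619990168889867 (array([0., 0., 0.]), array([ 0.   , -0.   , -0.111]))
1.5 [0.02855073 0.0033018  0.051     ] -0.12 [-0.03  0.    0.03] [ 0.    -0.     0.004]
1.55 [0.03120921 0.00238923 0.051     ] -0.09 [0.24 0.06 0.03] [ 0.    -0.    -0.022]
1.6 [0.03390096 0.00161125 0.051     ] -0.06 [0.52 0.11 0.03] [ 0.    -0.    -0.049]
1.65 [0.03661919 0.00096911 0.051     ] -0.04 [0.8  0.14 0.03] [ 0.    -0.    -0.075]
1.7 [0.03935708 0.00046373 0.051     ] -0.01 [1.07 0.16 0.03] [ 0.    -0.    -0.101]
1.75 [0.04210597 0.00032345 0.051     ] -0.0 [1.35 0.15 0.03] [ 0.    -0.    -0.111]
1.8 [0.04485165 0.00047242 0.051     ] -0.0 [1.62 0.1  0.03] [ 0.    -0.    -0.111]
```

View pics/w10.png

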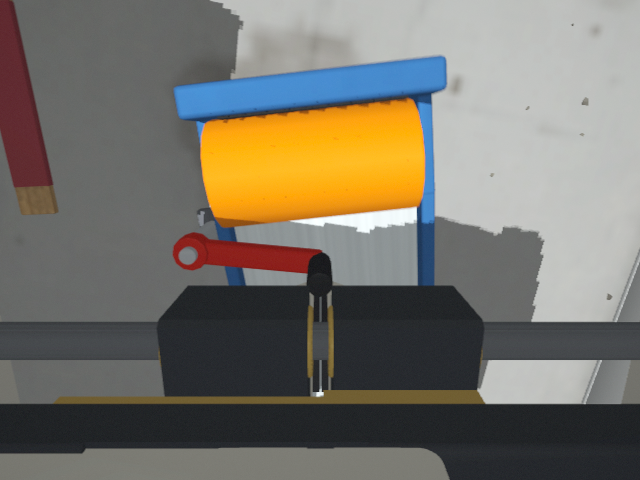

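Nearly square now. I'll finish gently up to the end of travel, watching the force.

Call:
carry_out(
  moves=[
    [[0.25, 0.05, 0], [0, 0, -0.02], 0],
    [[0.5, 0.1, 0], [0, 0, -0.05], 0],
    [[0.7, 0.12, 0], [0, 0, -0.07], 0],
    [[0.9, 0.15, 0], [0, 0, -0.09], 0],
    [[1.05, 0.15, 0], [0, 0, -0.1], 0],
    [[1.15, 0.15, 0], [0, 0, -0.11], 0],
    [[1.2, 0.15, 0], [0, 0, -0.11], 0],
    [[1.2, 0.15, 0], [0, 0, -0.11], 0],
  ],
)

```text
time_s: 16.32
tool_pos: [0.4906, 0.0477, 0.0513]
ee_rot: [0.0, 0.608, 0.794, -0.0]
force: [0.3, -2.6, 0.2]
gripper_width: 0.0004
```

```bash
python3 - <<'E'
from h import *
from plant import monitor,grab_frame
p=np.load("ramp.npy");s=monitor.get_state();print(s["time_s"],s["force"],w2ramp(p,s["tool_pos"]))
E
```

```text
16.325 [ 0.28114007 -2.60964325  0.20460259] [0.04010456 0.00069468 0.0513499 ]
```

Call:
carry_out(
  moves=[
    [[0.05, 0, 0], [0, 0, 0], 0],
    [[0.1, 0, 0], [0, 0, 0], 0],
    [[0.15, 0, 0], [0, 0, 0], 0],
    [[0.15, 0, 0], [0, 0, 0], 0],
  ],
)

```text
time_s: 16.82
tool_pos: [0.4906, 0.0482, 0.0514]
ee_rot: [0.001, 0.607, 0.794, -0.0]
force: [1.6, -9.5, -0.9]
gripper_width: 0.0004
```

The force rose to 9.5 N with only 0.5 mm of movement, so the keeper is at its end stop. Now I retreat.

Call:
carry_out(
  moves=[
    [[-0.3, 0, 0], [0, 0, 0], 0],
    [[-1, 0, 0], [0, 0, 0], 0],
    [[-2.5, 0, 0], [0, 0, 0], 0],
    [[-5, 0, -2], [0, 0, 0], 0],
    [[-7, 0, -6], [0, 0, 0], 0],
    [[-9, 0, -10], [0, 0, 0], 0],
    [[-10, 0, -13], [0, 0, 0], 0],
    [[-10, 0, -13], [0, 0, 0], 0],
  ],
)

```text
time_s: 17.82
tool_pos: [0.5178, -0.0488, 0.1835]
ee_rot: [0.002, 0.608, 0.794, 0.001]
force: [0.1, 0.9, -0.3]
gripper_width: 0.0004
```

```bash
python3 - <<'E'
from h import *
from plant import monitor,grab_frame
import cv2
p=np.load("ramp.npy");s=monitor.get_state();print(s["time_s"],s["force"],w2ramp(p,s["tool_pos"]))
f=grab_frame("scene");cv2.imwrite("pics/s11.png",cv2.resize(f["color"][180:320,270:470,::-1],None,fx=4,fy=4,interpolation=2))
f=grab_frame("wrist");np.savez("wrist11.npz",**f);cv2.imwrite("pics/w11.png",f["color"][:,:,::-1])
E
```

```text
17.825 [ 0.06987658  0.9100376  -0.26434797] [-6.00829005e-02  5.40256876e-05  1.83549790e-01]
```

View pics/w11.png

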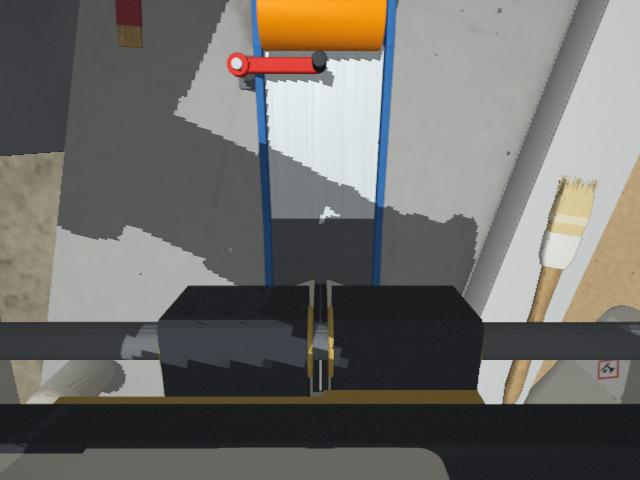

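View pics/s11.png

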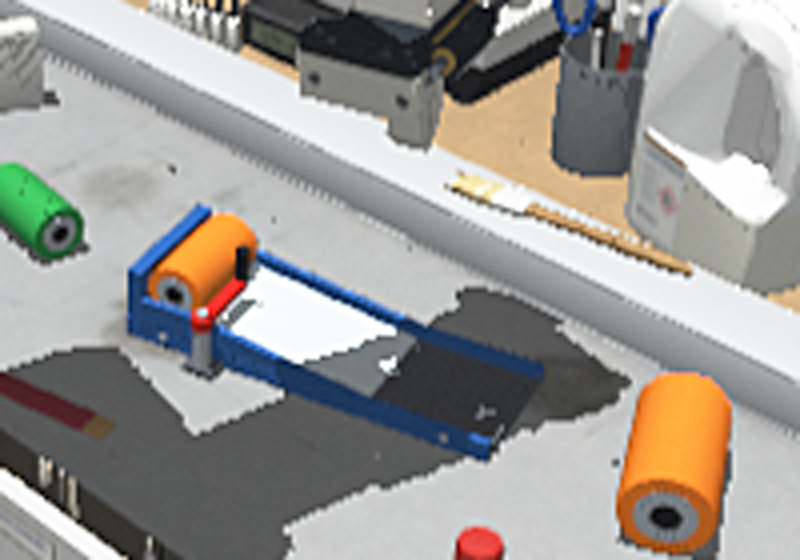

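```bash
python3 - <<'E'
from h import *
p=np.load("ramp.npy");w=load("wrist11.npz")
a=w2ramp(p,atz(w,237,64.5,.045));b=w2ramp(p,atz(w,319.5,59.5,.068));d=b-a;print(a,b,"theta",np.arctan2(d[1],d[0])%(2*np.pi)-np.pi+.15)
print("roller rear",w2ramp(p,atz(w,320,51,.0415)))
from plant import job
print(job.finish_job())
E
```

```text
[0.05410288 0.05534016 0.045     ] [ 0.05337593 -0.00016494  0.068     ] theta 1.7077001046442315
roller rear [ 0.06289898 -0.00056067  0.0415    ]
the job is handed in; nothing more can be done
None
```

I pushed the smaller orange roller slowly up the ramp with two fingertips until it dropped into the pocket. I then swung the red keeper round by its black pin until it lay across the ramp. The job was handed in at about 18 s; no verdict is reported.

Last checks:
- **Roller:** it sits in the pocket, with its rear edge at 62.9 mm against about 63 mm expected. Before I let go, pressing it against the stop gave about 3 N.
- **Keeper:** it measured about 1.71 rad in the picture, against 1.72 for end of travel. At the end the force rose to 9.5 N over half a millimetre, so I take it to be on its end stop.
- **Arm:** the fingers finished closed, about 18 cm above the bench and clear of everything.
- **Bystanders:** the bottle, the large orange roller and the green roller look unmoved in the last picture. I did not check the other things on the bench separately.

No check failed. The ramp position found from the different cameras disagreed by up to about 2.5 mm, which did not affect the pushes.

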